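# Swap the drill batteries and present the fresh one

## Task

Take the spent red battery pack out of the wooden rest, plug it stem down and fully home into the empty charger, and let go of it. Then draw the charged green pack out of the other charger, tip it over until its stem is about level, and finish while still holding it still in the gripper like that, raised about 25 to 30 cm above the bench, the stem pointing any way you like, so that I can check its contacts before it goes into the drill. Leave everything else on the bench where it is.

Things in the scene. Friction and masses are not known exactly. Their poses are not given: they have to be found in the camera images.
- charger_empty: grey charger with a teal skirt and an amber lamp, the one whose bay is EMPTY at the start: a block 120 (x) x 90 (y) x 45 (z) mm fixed to the bench. Origin: centre of its underside, z up. In the middle of its top is the bay: a rectangular hole 33 (x) x 27 (y) mm, 34 mm deep, 3 mm chamfer. A pack is home with its origin 15 mm above this one
- charger_full: an identical charger but with a green lamp, fixed to the bench; the charged green pack stands in its bay at the start, loose, without any latch, shoulder on the charger's top
- rest: plain brown wooden block 110 (x) x 90 (y) x 40 (z) mm fixed to the bench, with a hole 35 (x) x 29 (y) mm, 34 mm deep, in the middle of its top, in which the spent red pack stands at the start. Origin at the centre of its underside
- spent_pack: spent battery pack, loose, 0.3 to 0.55 kg: RED head 64 (x) x 46 (y) x 48 (z) mm, under it a black stem 30 x 24 mm, 30 mm long, its last 4 mm narrowed to 24 x 18. Origin: centre of the stem's lower end; z from stem to head: shoulder (head's underside) at z = 30 mm, top at 78, centre of mass at about 50. Fits a bay either way round; home, its shoulder is on the charger
- charged_pack: the charged battery pack: the same shape, size and axes as the spent one, with a GREEN head. Stands stem down in charger_full, x axes aligned, origin 15 mm above that charger's origin
- filler_tin: a round blue tin of wood filler with yellow label, 70 mm across, 85 mm tall; origin at the centre of its underside
- screwdriver: a screwdriver with a yellow handle, 200 mm long, lying flat at the left of the bench; x axis along it, handle to its -x
- sanding_pad: a white sanding disc, 50 mm across, 12 mm thick, lying flat; origin under its centre
- offcut: a pale wooden offcut 55 x 30 x 18 mm, lying flat; origin under its centre
- octagon_box: an eight-sided walnut box, 156 mm across, 65 mm tall; origin under its centre
- octagon_lid: an eight-sided pale wooden lid, 150 mm across, 12 mm thick, lying flat; origin under its centre
- drill: a cordless drill without its pack lying on its side, at most 60 mm tall: barrel 60 mm thick and 200 mm long along its y axis, handle reaching 157 mm to its +x; origin under the middle of the barrel
- charged_pack_mid (a point): the centre of the green pack's head, 54 mm from its origin along its z axis

How it is judged (in metres and radians):
On the way, in this order (a step that is already met when the one before it is completed fails the run):
1. the red pack is fully home in the empty charger and released, the green pack still in its charger (z of spent_pack in the frame of charger_empty between 0.011 and 0.018 m and horizontal distance between spent_pack and charger_empty below 0.004 m and angle between the z axis of spent_pack and the z axis of charger_empty, either way round below 0.06 rad and angle between the x axis of spent_pack and the x axis of charger_empty, either way round below 0.17 rad and contact force between the fingers and spent_pack below 0.1 N and z of charged_pack in the frame of charger_full below 0.022 m and horizontal distance between charged_pack and charger_full below 0.006 m), for 0.2 s.
2. the green pack is drawn out, its stem clear above the charger, in the gripper (height (world z) of charged_pack above 0.055 m and contact force between the fingers and charged_pack above 1 N), for 0.1 s.
At the end, for the whole second after the job is handed in: Red pack home in the formerly empty charger (origin 11-18 mm above the charger's, 4 mm sideways, tilt 0.06 rad, turn 0.17 rad) and untouched; green pack gripped, still, head centre over 200 mm and stem end over 170 mm above the bench, stem within 30 degrees of level, any heading (z of spent_pack in the frame of charger_empty between 0.011 and 0.018 m and horizontal distance between spent_pack and charger_empty below 0.004 m and angle between the z axis of spent_pack and the z axis of charger_empty, either way round below 0.06 rad and angle between the x axis of spent_pack and the x axis of charger_empty, either way round below 0.17 rad and contact force between the fingers and spent_pack below 0.1 N and height (world z) of charged_pack_mid above 0.2 m and height (world z) of charged_pack above 0.17 m and angle between charged_pack's own z axis and vertical between 1.05 and 2.09 rad and contact force between the fingers and charged_pack above 1 N and linear speed of charged_pack below 0.05 m/s and angular speed of charged_pack below 0.3 rad/s); the arm keeps its last pose, push and grip.
It fails at once if a bystander is shoved more than 30 mm (distance of any of filler_tin, screwdriver, sanding_pad, offcut, octagon_box, octagon_lid, drill from where it was at the start of the episode above 0.03 m).
It also fails if it takes over 72 s, if anything falls off the work surface, if the arm or the gripper's body presses on something with over 40 N, if the wrist force passes 120 N, or if a joint passes its speed limit or range.

## Robot

A 6-joint arm with a two-finger parallel gripper is mounted at the origin on the work surface. World frame = base frame: x ahead of the robot, y to its left, z up, the work surface at z = 0. Lengths are in mm, angles in rad, forces in N, time in s.
With the tool pointing down it reaches from about 275 to 825 mm from the base axis. Payload 5.2 kg.
Tool frame: the origin (TCP) lies at the very end of the fingers, on their centre line; the grasp point (between the pads) lies 19 mm behind it; z points along the fingers, y is the line along which they close (so a half turn about z gives the same grasp; the last joint's range is limited). The gripper opens to 93 mm and grips with 3 to 60 N. Pads are 15 mm wide; open, the fingers measure 128 mm over their backs; the gripper's body (75 mm by 188 mm) begins 65 mm behind the grasp point.
Start: joints at [1.129, 0.259, 1.535, -0, 1.348, -0.203], TCP at [130.072, 534.403, 218.653] pointing down, gripper open.
Joint ranges: [-3.14, 3.14], [-0.91, 2.08], [0.19, 2.58], [-1.22, 4.36], [0.22, 2.71], [-3.12, 3.12]. Speed limits (rad/s): [2.57, 2.57, 3.14, 3.14, 3.14, 3.14].

## Interface

Orientations are given as a 3x3 rotation matrix whose columns are the frame's x, y, z axes.
In Python, from rig import goto, servo_line, set_joints, command_gripper, wait, solve_ik, read_camera, MotionError, close_job, current_time, current_q, current_qd, current_effort, current_tool_pos, current_ee_rot, current_ft_force, current_moment, current_opening, current_grip_force gives the robot as it stands. Calls block until the motion is done:
- goto(position, orientation): joint-space move of the TCP to a pose.
- servo_line(position, orientation=None, max_speed=150, max_force=None): straight line of the TCP; orientation=None keeps the orientation; max_speed is the mean speed in mm/s. With max_force (N) it stops when the force on the tool has changed by that much, and returns True; else False.
- set_joints(angles): joint-space move.
- command_gripper(opening, squeeze=None): finger opening in mm; squeeze is the grip in N (None keeps the last); returns when the fingers have stopped.
- wait(seconds).
- solve_ik(position, orientation): joint angles nearest the present ones, or None.
- read_camera(name): name is "scene" or "top"; returns a dict with "color" (420x560x3 uint8, blue, green, red), "range_z" (420x560 float32, mm along the optical axis (not along the pixel's ray), 0 where there is no reading), "intrinsics" (3x3 intrinsics, pixels), "R" (3x3) and "t" (3): a world point X has camera coordinates R X + t. Camera axes: x right, y down, z forward; pixel columns grow to the right and rows downward; lengths in mm; the calibration is good to about 2 mm. A picture is of the moment at which its call begins.
A pose or a line that the arm cannot do raises MotionError and nothing moves.
- close_job(): hands the job in; it is judged then, once.
Readings, each from a call of its own:
- current_time(): time.
- current_q(): joint angles.
- current_qd(): joint speeds.
- current_effort(): joint torques, N m.
- current_tool_pos(): TCP position.
- current_ee_rot(): TCP orientation.
- current_ft_force(): force on the tool from outside, world axes, zero at the start.
- current_moment(): the same for the moment, N m.
- current_opening(): finger opening in mm.
- current_grip_force(): force on a finger pad.
Only numpy, scipy, OpenCV 4.12 (cv2) and the standard library are available. Lean on these libraries where they do the work, as an engineer would, in place of code of your own. Each camera call takes 0.05 s, during which the arm holds its last target. There are 200 camera calls.

## Working session

There is one attempt and no reset: what is moved stays moved. The work goes in short steps, each a Python script; the robot and the scene stay as the last script left them, time stands still between calls to the robot, and variables do not carry over. Pictures are saved under pics/ and viewed, at most 10 in all, crops included, and the job is handed in when it is done.

```bash
mkdir -p pics; ls
python3 - <<'E'
from rig import *
import cv2,numpy as np
for n in("top","scene"):
    c=read_camera(n);cv2.imwrite(f"pics/{n}0.png",c["color"]);np.savez(f"{n}0.npz",**c)
    print(n,c["intrinsics"].tolist(),c["R"].round(3).tolist(),c["t"])
E
```

```text
pics
top [[431.60028148058325, 0.0, 282.06569852235185], [0.0, 431.60028148058325, 212.15475357830175], [0.0, 0.0, 1.0]] [[0.016, -1.0, 0.005], [-0.991, -0.017, -0.134], [0.134, -0.003, -0.991]] [ -57.5038099   604.75827753 1127.89355486]
scene [[462.21200352373194, 0.0, 277.7512074493757], [0.0, 462.21200352373194, 207.91990442713387], [0.0, 0.0, 1.0]] [[0.44, 0.898, 0.009], [0.702, -0.338, -0.628], [-0.561, 0.282, -0.778]] [-256.75269545 -379.41314661 1678.50336708]
```

View pics/top0.png

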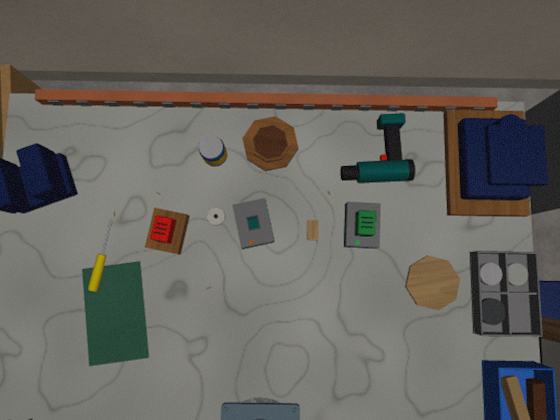

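View pics/scene0.png

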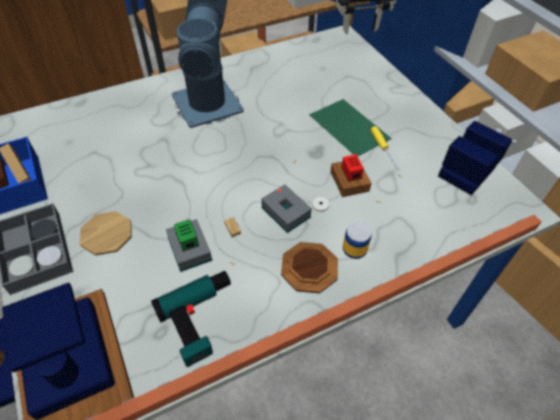

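The top view shows the red pack in the rest at (163,229), the empty charger at (253,223), and the green pack in its charger at (364,223). The scene view agrees, with red at (352,168), the empty bay at (286,204) and green at (187,233).

```bash
cat > vis.py <<'E'
import numpy as np,cv2
def cloud(c):
    d=np.asarray(c["range_z"],float);v,u=np.indices(d.shape);K=c["intrinsics"]
    P=np.stack([(u-K[0,2])/K[0,0]*d,(v-K[1,2])/K[1,1]*d,d],-1)
    W=(P-c["t"])@c["R"]; W[d==0]=np.nan
    return W
def topface(c,z,seed,rad,tol=5):
    """centre, long-axis angle (deg), sides of the flat top at height z near seed; pixels are cast onto plane z"""
    W=cloud(c);m=(abs(W[...,2]-z)<tol)&(np.hypot(W[...,0]-seed[0],W[...,1]-seed[1])<rad)
    n,l,s,_=cv2.connectedComponentsWithStats(m.astype(np.uint8));k=1+np.argmax(s[1:,4])
    P=W[l==k];(cx,cy),(a,b),_=r=cv2.minAreaRect(P[:,:2].astype(np.float32))
    B=cv2.boxPoints(r);e=[B[1]-B[0],B[2]-B[1]];L=max(e,key=np.linalg.norm)
    ang=(np.degrees(np.arctan2(L[1],L[0]))+90)%180-90
    return np.round([cx,cy,ang,max(a,b),min(a,b),P[:,2].mean(),len(P)],1)
def pix(c,u,v,z):
    K=c["intrinsics"];r=c["R"].T@np.array([(u-K[0,2])/K[0,0],(v-K[1,2])/K[1,1],1]);o=-c["R"].T@c["t"]
    return o+r*(z-o[2])/r[2]
E
python3 - <<'E'
from vis import *
C={n:np.load(n+"0.npz") for n in("top","scene")}
px=dict(red=(163,229,88),rest=(167,231,40),empty=(253,223,45),full=(362,225,45),green=(366,223,93))
for k,(u,v,z) in px.items():
    s=pix(C["top"],u,v,z)
    print(k,s.round())
    for n in C: print("  ",n,topface(C[n],z,s,90 if z<50 else 60))
E
```

```text
red [550. 259.  88.]
   top [551.4 264.  -10.3  63.9  45.8  88.  423. ]
   scene [552.8 261.6 -12.5  64.1  46.7  89.1 240. ]
rest [549. 261.  40.]
   top [550.5 265.  -10.7 110.   92.4  40.1 832. ]
   scene [551.9 264.  -11.1 114.7  94.   41.1 414. ]
empty [574.  30.  45.]
   top [ 575.3   30.    13.3  120.5   90.2   45.  1328. ]
   scene [574.6  28.2  13.5 124.3  93.2  46.2 949. ]
full [ 574. -263.   45.]
   top [ 576.  -267.    -2.   120.7   90.8   44.8  955. ]
   scene [ 575.1 -268.    -2.   124.8   90.1   46.3  738. ]
green [ 574. -264.   93.]
   top [ 575.7 -266.4   -2.6   63.6   45.3   92.5  420. ]
   scene [ 576.2 -268.    -2.1   67.2   46.    94.2  349. ]
```

```bash
cat > h.py <<'E'
from rig import *
import numpy as np
from scipy.spatial.transform import Rotation as Ro
RED=(551.4,264.0,-10.5);EMP=(575.3,30.0,13.3);FUL=(575.9,-266.7,-2.2)
def down(deg,tilt=0):
    """tool down, x axis at heading deg, jaws along the pack's y; tilt raises the tool about its own y"""
    c,s=np.cos(np.radians(deg)),np.sin(np.radians(deg))
    return np.array([[c,s,0],[s,-c,0],[0,0,-1.]])@Ro.from_euler("y",tilt,degrees=True).as_matrix()
E
python3 - <<'E'
from h import *
print(current_ee_rot().round(2).tolist(),current_opening())
for k,(x,y,a),z in(("r",RED,48),("e",EMP,52),("f",FUL,52)):
  for t in(0,180):
    q=solve_ik([x,y,z],down(a+t)); print(k,t,None if q is None else np.round(q,2))
for t in(0,180):
  for tl in(70,80,-70,-80):
   for r in (450,550,650):
    h=np.radians(-25); q=solve_ik([r*np.cos(h),r*np.sin(h),285],down(-25+t,tl))
    if q is not None: print("fin",t,tl,r,np.round(q,2),down(-25+t,tl)[:,2].round(2))
E
```

```text
[[-0.97, 0.24, -0.0], [0.24, 0.97, -0.0], [0.0, -0.0, -1.0]] 93.35309939944334
r 0 [ 0.26  0.52  1.59 -0.    1.03  2.02]
r 180 [ 0.26  0.52  1.59 -0.    1.03 -1.12]
e 0 [-0.14  0.46  1.68 -0.    1.    1.2 ]
e 180 [-0.14  0.46  1.68 -0.    1.   -1.94]
f 0 [-0.61  0.55  1.52 -0.    1.07  1.  ]
f 180 [-0.61  0.55  1.52 -0.    1.07 -2.14]
fin 0 70 550 [-1.01 -0.18  2.51  2.1   0.63 -0.84] [ 0.85 -0.4  -0.34]
fin 0 70 650 [-0.81  0.05  2.31  2.41  0.54 -1.05] [ 0.85 -0.4  -0.34]
fin 0 80 650 [-0.83  0.19  2.42  2.64  0.91 -1.32] [ 0.89 -0.42 -0.17]
fin 0 -70 450 [-0.58  0.83  1.02 -0.22  2.5   1.34] [-0.85  0.4  -0.34]
fin 0 -80 450 [-0.57  0.91  1.   -0.27  2.61  1.32] [-0.89  0.42 -0.17]
fin 180 70 450 [-0.58  0.83  1.02 -0.22  2.5  -1.8 ] [-0.85  0.4  -0.34]
fin 180 80 450 [-0.57  0.91  1.   -0.27  2.61 -1.83] [-0.89  0.42 -0.17]
fin 180 -70 550 [-1.01 -0.18  2.51  2.1   0.63  2.3 ] [ 0.85 -0.4  -0.34]
fin 180 -70 650 [-0.81  0.05  2.31  2.41  0.54  2.09] [ 0.85 -0.4  -0.34]
fin 180 -80 650 [-0.83  0.19  2.42  2.64  0.91  1.82] [ 0.89 -0.42 -0.17]
```

Run:
```python
from h import *
x,y,a=RED;R=down(a+180)
goto([x,y,150],R)
print(servo_line([x,y,48],R,100,15))
command_gripper(30,30)
print("grip",current_opening(),current_grip_force(),current_ft_force().round(1),current_moment().round(2))
servo_line([x,y,140],R,80)
print(current_opening(),current_grip_force(),current_ft_force().round(1),current_tool_pos().round(1))
x,y,a=EMP;R=down(a+180)
goto([x,y,140],R)
c=read_camera("top");import cv2;cv2.imwrite("pics/t1.png",cv2.resize(c["color"][120:300,130:400],None,fx=2.8,fy=2.8))
c=read_camera("scene");cv2.imwrite("pics/s1.png",cv2.resize(c["color"][100:280,180:400],None,fx=3,fy=3))
from vis import topface
print(current_time())
```

```text
False
grip 45.6953004727065 30.000034868717194 [0.3 0.7 0.3] [ 0.06 -0.    0.01]
45.899647206519695 29.999203383922577 [-0.5 -0.3 -4.4] [550.9 263.9 139.2]
6.2333
```

View pics/s1.png

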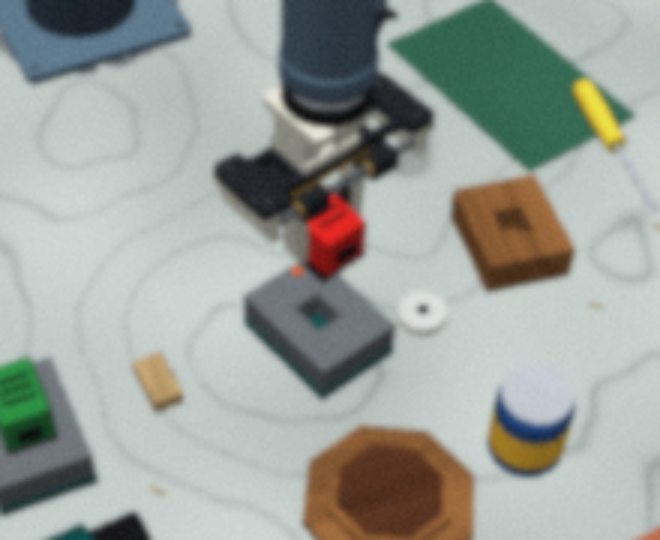

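The red pack is held upright above the empty charger at crop pixel (335,235), and the bay is at (320,312). I'll insert it with a force stop.

Run:
```python
from h import *
x,y,a=EMP;R=down(a+180)
servo_line([x,y,90],R,100)
f0=current_ft_force()
for z in(76,68,60,54,52):
    s=servo_line([x,y,z],R,40,20)
    print(z,s,current_tool_pos().round(1),(current_ft_force()-f0).round(1),current_moment().round(2))
    if s: break
print(current_time())
```

```text
76 False [575.1  30.   75.8] [-1.  -0.1 -0.9] [ 0.02 -0.03  0.05]
68 False [575.   30.   67.6] [-1.1 -0.5 -1.4] [0.07 0.01 0.02]
60 False [575.   30.1  59.6] [-0.8 -0.2 -0.2] [ 0.01  0.02 -0.05]
54 False [575.   30.1  53.6] [-1.3  0.3 -0.4] [0.06 0.05 0.03]
52 False [575.6  30.   52.9] [-3.   0.7  8.2] [ 0.15  0.55 -0.02]
8.6333
```

Run:
```python
from h import *
from vis import *
x,y,a=EMP;R=down(a+180)
command_gripper(80)
print(current_opening(),current_grip_force(),current_ft_force().round(1))
wait(0.4)
servo_line([x,y,170],R,120)
x,y,a=FUL
goto([x,y,170],down(a+180))
c=read_camera("top");cv2.imwrite("pics/t2.png",cv2.resize(c["color"][120:300,130:400],None,fx=2.8,fy=2.8))
print(topface(c,93,EMP,60),topface(c,45,EMP,90))
c=read_camera("scene");print(topface(c,93,EMP,60),topface(c,45,EMP,90)); cv2.imwrite("pics/s2.png",cv2.resize(c["color"][130:310,120:360],None,fx=3,fy=3))
print(current_time())
```

```text
79.70627656066573 0.0 [ 0.3  0.3 -0.4]
[575.7  30.9  13.4  63.8  45.8  92.8 419. ] [575.6  30.   13.4 120.3  90.1  45.  997. ]
[575.9  28.9  13.8  64.7  46.5  94.3 282. ] [574.9  28.6  14.4 123.6  94.4  46.1 569. ]
12.1583
```

View pics/s2.png

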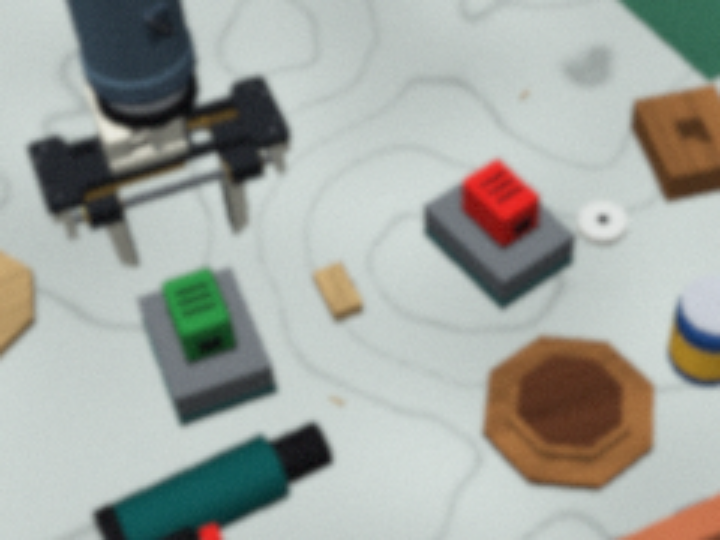

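The red pack is home at crop pixel (500,200), with its shoulder flush, centred within 1 mm and aligned. The open gripper is above the green pack at (200,310), so that's next.

Run:
```python
from h import *
x,y,a=FUL;R=down(a+180)
servo_line([x,y,100],R,120)
servo_line([x,y,53],R,80,15)
command_gripper(30,45)
print("grip",current_opening(),current_grip_force(),current_ft_force().round(1))
servo_line([x,y,160],R,80); wait(.1)
print(current_opening(),current_grip_force(),current_ft_force().round(1),current_time())
servo_line([x,y,280],R,120)
r0=np.hypot(x,y)
for r in (420,460,500):
  X,Y=x*r/r0,y*r/r0
  for h in range(-50,-5,5):
    q=solve_ik([X,Y,280],down(h+180,75))
    if q is not None: print(r,h,np.round(q,2))
```

```text
grip 45.29065670286189 45.00049531459808 [ 0.1 -0.   1.6]
45.66348646639023 44.99901473522186 [ 0.4 -0.2 -3.7] 15.8583
420 -50 [-0.78  0.79  1.18  0.14  2.47 -1.44]
420 -45 [-0.74  0.8   1.16  0.07  2.49 -1.5 ]
420 -40 [-0.7   0.81  1.14 -0.    2.5  -1.57]
420 -35 [-0.66  0.82  1.13 -0.08  2.5  -1.65]
420 -30 [-0.62  0.82  1.12 -0.15  2.5  -1.72]
420 -25 [-0.58  0.82  1.12 -0.23  2.49 -1.79]
420 -20 [-0.54  0.82  1.12 -0.3   2.48 -1.86]
420 -15 [-0.5   0.82  1.13 -0.37  2.46 -1.93]
420 -10 [-0.46  0.81  1.14 -0.43  2.44 -1.99]
460 -50 [-0.76  0.86  1.04  0.19  2.54 -1.39]
460 -45 [-0.73  0.87  1.02  0.11  2.56 -1.47]
460 -40 [-0.69  0.88  1.    0.02  2.57 -1.55]
460 -35 [-0.65  0.89  0.98 -0.07  2.58 -1.64]
460 -30 [-0.61  0.89  0.97 -0.16  2.58 -1.72]
460 -25 [-0.57  0.89  0.97 -0.24  2.57 -1.81]
460 -20 [-0.53  0.89  0.97 -0.33  2.55 -1.89]
460 -15 [-0.5   0.89  0.98 -0.4   2.53 -1.97]
460 -10 [-0.46  0.88  1.   -0.47  2.51 -2.04]
500 -50 [-0.75  0.93  0.89  0.24  2.61 -1.33]
500 -45 [-0.71  0.95  0.86  0.15  2.64 -1.42]
500 -40 [-0.67  0.96  0.83  0.05  2.66 -1.52]
500 -35 [-0.64  0.97  0.82 -0.06  2.66 -1.63]
500 -30 [-0.6   0.97  0.81 -0.16  2.67 -1.74]
500 -25 [-0.56  0.98  0.8  -0.27  2.66 -1.84]
500 -20 [-0.53  0.97  0.8  -0.37  2.64 -1.94]
500 -15 [-0.49  0.97  0.82 -0.46  2.61 -2.03]
500 -10 [-0.46  0.96  0.83 -0.53  2.58 -2.11]
```

Run:
```python
from h import *
import cv2
x,y,a=FUL;r0=np.hypot(x,y)
for s in(.33,.67,1):
    r=r0+(420-r0)*s
    goto([x*r/r0,y*r/r0,278],down(a+(-40-a)*s+180,78*s))
    print(current_tool_pos().round(),current_opening(),current_grip_force())
wait(1)
print(current_ee_rot()[:,2].round(2),current_qd().round(3),current_time())
for n in("top","scene"):
    cv2.imwrite(f"pics/{n}3.png",read_camera(n)["color"])
```

```text
[ 513. -237.  276.] 45.81293017738618 44.9992436170578
[ 446. -207.  277.] 45.720269473520084 44.999476075172424
[ 381. -177.  278.] 46.11530312659877 44.999876618385315
[-0.75  0.63 -0.21] [-0.     0.    -0.001  0.001 -0.001  0.   ] 19.3167
```

View pics/scene3.png

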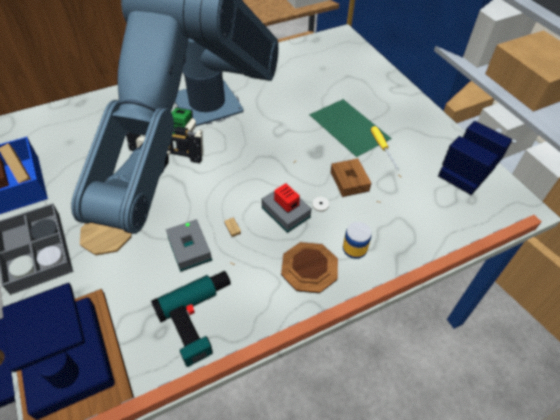

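View pics/top3.png

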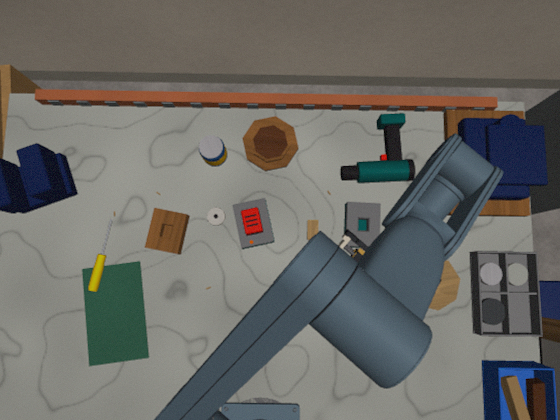

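The green pack is held level in the gripper at scene pixel (181,116). The red pack is home at (286,195), the green charger's bay is empty at (187,240), and the bystanders haven't moved.

```bash
python3 -c "
from rig import *
print(close_job())"
```

```text
the job is handed in; nothing more can be done
None
```

The job is handed in at about 19 s of robot time, without the judge's verdict: the red pack is home and released in the formerly empty charger, and the gripper is holding the green pack still, about 28 cm above the bench, with its stem about 12° below level (taken from the tool's angle).

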